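# Push the vial cassette home in the sampler lane

## Task

With the fingers, push the vial cassette from the open apron of the loading deck down the lane between the two guide rails until it sits square and flush against the end stop. Nothing, neither the cassette nor the robot, may touch a guide rail on the way, and the cassette is only pushed, never lifted or tipped. Leave all the bottles, vials and other things standing where they are, and finish clear of everything.

Things in the scene. Friction and masses are not known exactly. Their poses are not given: they have to be found in the camera images.
- dock: grey fixed deck on the bench, top 10 mm up. Origin at bench height; +x runs down the lane from its open end (nearer the robot) to the end stop, +y left, z up. Plate x -190 to +150, y -114 to +114 mm. x -190 to -30 mm is the open apron where the cassette starts; the lane between the rails is x -30 to +130 mm, 120 mm wide, centred on y = 0.
- module (a point): top centre of the white sampler module behind the stop: fixed, 130 mm along deck x (152 to 282 mm), 200 mm wide, 60 mm tall with fittings on top up to 68 mm above the bench; this point is 60 mm above the bench.
- cassette: grey plastic box, white top with 16 black-ringed vial caps set flush; 90 mm along its x, 96 mm along its y, 55 mm tall, 0.28 to 0.56 kg. Origin: centre of its underside (home: deck x = +85 mm). Starts loose on the apron up to 35 mm off the lane's centre line, turned up to 0.3 rad; its x points roughly down the lane, which it fits with 12 mm to spare each side. Slides under a few newtons and stays where left.
- rail_left: left guide rail: fixed aluminium bar 160 mm along deck x, 10 mm wide, standing 16 mm above the deck (top 26 mm above the bench). Origin at the centre of its underside, at deck (50, +65) mm, on the deck's top.
- rail_right: right guide rail: the same bar at deck (50, -65) mm.
- stop: end stop: fixed steel bar across the lane between the rails' ends, 116 mm wide, 25 mm tall above the deck. Origin at the middle of the foot of its face that looks up the lane, at deck (130, 0) mm, on the deck's top. The cassette may touch it.
- vial_left: small amber vial, 22 mm across, 42 mm tall, standing on the deck ledge outside the left rail; loose, to be left alone. Origin at the centre of its underside, z up.
- vial_right: small amber vial, 22 mm across, 42 mm tall, standing on the deck ledge outside the right rail; loose, to be left alone. Origin at the centre of its underside, z up.
- bottle_big: amber bottle, 64 mm across, 115 mm tall, on the bench left of the deck; loose, to be left alone. Origin at the centre of its underside, z up.
- bottle_small: amber bottle, 50 mm across, 90 mm tall, on the bench right of the deck; loose, to be left alone. Origin at the centre of its underside, z up.
- jar: white jar, 60 mm across, 60 mm tall, on the bench right of the deck; loose, to be left alone. Origin at the centre of its underside, z up.
- cap_box: cardboard carton, 70 x 50 x 35 mm, on the bench left of the deck; loose, to be left alone. Origin at the centre of its underside, z up.
- beaker: clear beaker, 52 mm across, 60 mm tall, on the bench right of the deck; loose, to be left alone. Origin at the centre of its underside, z up.

How it is judged (in metres and radians):
At the end, for the whole second after the job is handed in: the cassette lies flat on the deck at rest with its front within 4 mm of the end stop, square to the lane within 0.05 rad and within 12 mm of its centre line (x of cassette in the frame of dock between 0.081 and 0.088 m and y of cassette in the frame of dock between -0.012 and 0.012 m and z of cassette in the frame of dock between 0.007 and 0.013 m and angle between the x axis of cassette and the x axis of dock, either way round below 0.05 rad and angle between cassette's own z axis and vertical below 0.05 rad and linear speed of cassette below 0.01 m/s); the robot touches nothing.
It fails at once if something touches the left guide rail (more than 0.5 N) (contact force between rail_left and anything else above 0.5 N).
It fails at once if something touches the right guide rail (more than 0.5 N) (contact force between rail_right and anything else above 0.5 N).
It fails at once if the cassette is lifted more than 6 mm off the deck (z of cassette in the frame of dock above 0.016 m).
It fails at once if the cassette is tipped by more than 0.15 rad (angle between cassette's own z axis and vertical above 0.15 rad).
It fails at once if a bystander is moved by more than 15 mm or tipped (distance of any of vial_left, vial_right, bottle_big, bottle_small, jar, cap_box, beaker from where it was at the start of the episode above 0.015 m or angle between any of vial_left, vial_right, bottle_big, bottle_small, jar, cap_box, beaker's own z axis and vertical above 0.3 rad).
It also fails if it takes over 72 s, if anything falls off the work surface, if the arm or the gripper's body presses on something with over 40 N, if the wrist force passes 120 N, or if a joint passes its speed limit or range.

## Robot

A 7-joint arm with a two-finger parallel gripper is mounted at the origin on the work surface. World frame = base frame: x ahead of the robot, y to its left, z up, the work surface at z = 0. Lengths are in mm, angles in rad, forces in N, time in s.
With the tool pointing down it reaches from about 400 to 850 mm from the base axis. Payload 10.4 kg.
Tool frame: the origin (TCP) lies on the centre line of the jaws, within the pads' length; the fingertips stand 8 mm ahead of it and the grasp point (between the pads) lies 11 mm behind it; z points along the fingers, x is the direction in which the jaws open and shut, and the axes are right-handed (so a half turn about z gives the same grasp; the last joint's range is limited). The gripper opens to 85 mm and grips with 20 to 120 N. Pads are 22 mm wide; open, the fingers measure 114 mm over their backs; the gripper's body (76 mm by 85 mm) begins 54 mm behind the grasp point. The pads swing forward as they close: fully open they stand 13 mm farther back than shut.
Start: joints at [1.21, 0.332, -0.065, 1.46, 0.022, 1.35, -0.088], TCP at [207.154, -589.693, 239.338] pointing down, gripper open.
Joint ranges: [-2.6, 2.6], [-0.5, 2.12], [-1.47, 1.34], [0.16, 2.42], [-1.27, 4.41], [0.06, 2.06], [-2.6, 2.6]. Speed limits (rad/s): [2.22, 2.22, 2.79, 2.79, 3.14, 3.14, 3.14].

## Interface

Orientations are given as a unit quaternion [x, y, z, w].
In Python, from plant import bot, optics gives the robot as it stands.
- The arm moves only by the tool play_rows, never from a script. Its argument "moves" is a list of rows, each an object of numbers: "tx", "ty", "tz": the shift along the world's x, y, z in m; "twist": the turn about the world's z in degrees; "grip": the finger opening in m, from 0 to 0.0854. In form: [{"tx": .., "ty": .., "tz": .., "twist": .., "grip": ..}, ...]. A call has 1 to 12 rows; each row is the pose to reach, as a shift and turn from the pose commanded when the call began; what a row does not reach only later rows make up. A row lasts 1/8 s, in which the tool goes at most 62.5 mm and 10.7 degrees, less where a joint would pass 70% of its speed; a pose out of reach is approached as far as the arm can. A call with a gripper value outside its range is refused whole. The fingers move at their own pace and stop on an object; "grip_force" is the grip in N (left out, the last holds). Time passes only in rows, so rows that repeat a pose let the fingers close. It gives the time, the measured TCP pose, the force and the opening at its end, in the units of the state.
- bot.observe(): the state, without advancing time (a new reading comes with each control period).
- optics.read_camera(name): name is "scene" or "side" or "wrist"; returns a dict with "color" (384x512x3 uint8, red, green, blue), "mtx" (3x3 intrinsics, pixels), "R" (3x3) and "t" (3): a world point X has camera coordinates R X + t. Camera axes: x right, y down, z forward; pixel columns grow to the right and rows downward; lengths in mm; the calibration is good to about 2 mm. A picture is of the moment at which its call begins. There is no depth.
- bot.hand_in(): hands the job in, once; it reports no verdict.
The state is a dict: "time": time; "joint_pos": joint angles; "qd": joint speeds; "joint_torque": joint torques, N m; "eef_pos": TCP position; "tool_rot": TCP orientation; "force": force on the tool from outside, world axes, zero at the start; "torque": the same for the moment, N m; "width": finger opening in mm.
Only numpy, scipy, OpenCV 4.12 (cv2) and the standard library are available. Lean on these libraries where they do the work, as an engineer would, in place of code of your own. Each camera call takes 0.05 s, during which the arm holds its last target.

## Working session

There is one attempt and no reset: what is moved stays moved. The work goes in short steps, Python scripts to look and compute and a tool call to move; the robot and the scene stay as the last step left them, time stands still between calls to the robot, and variables do not carry over. Pictures are saved under pics/ and viewed, and the job is handed in when it is done.

Besides the shell and the picture viewer there is one more tool, called after "Call:" by a JSON object that holds its "fn" and its "kwargs", one argument or row to a line. play_rows: Moves the arm, as the interface text tells. Its arguments: {"type":"object","properties":{"moves":{"type":"array"},"grip_force":{"type":"number"}},"required":["moves"]}

```bash
mkdir -p pics; cat > h.py <<'E'
from plant import bot, optics
import numpy as np, cv2
def snap(n,f):
    d=optics.read_camera(n); np.savez('pics/'+f+'.npz',**{k:d[k] for k in('mtx','R','t','color')})
    cv2.imwrite('pics/'+f+'.png',d['color'][:,:,::-1]); return d
def ray(d,uv,z):
    K,R,t=np.array(d['mtx']),np.array(d['R']),np.array(d['t'])
    c=-R.T@t; v=R.T@np.linalg.inv(K)@np.array([uv[0],uv[1],1.]); return c+v*(z-c[2])/v[2]
def proj(d,X):
    K,R,t=np.array(d['mtx']),np.array(d['R']),np.array(d['t'])
    p=(K@(R@np.array(X,float).T+t[:,None])); return (p[:2]/p[2]).T
E
python3 - <<'E'
from h import *
o=bot.observe(); print(o)
for n in('scene','side','wrist'):
    d=snap(n,n+'0'); print(n,-d['R'].T@d['t'])
E
```

```text
{'time': 0.0, 'joint_pos': array([ 1.21040855,  0.33284637, -0.06467906,  1.46098115,  0.02157846,
        1.34989291, -0.08850904]), 'qd': array([-0.00037891, -0.0007109 ,  0.00110977,  0.00047371, -0.00062753,
        0.00125984, -0.00050277]), 'joint_torque': array([ 3.63790389e-05, -6.25439286e+01,  4.92898200e-02, -3.91611743e+01,
        1.62719580e-02,  9.82516387e-03,  2.12750820e-05]), 'eef_pos': array([ 206.989003  , -589.32696646,  238.51277328]), 'tool_rot': array([ 8.15901014e-01, -5.78191164e-01, -6.00018366e-04, -3.91910732e-04]), 'force': array([ 0.34383127,  0.27956347, -0.20106834]), 'torque': array([-0.05947316,  0.01520374, -0.00376534]), 'width': 85.49821020462079}
scene [1326.86558068 -235.80582883  588.26699695]
side [317.69301263 608.03818215 489.57745277]
wrist [ 271.32754922 -567.37379564  373.10411046]
```

View pics/scene0.png

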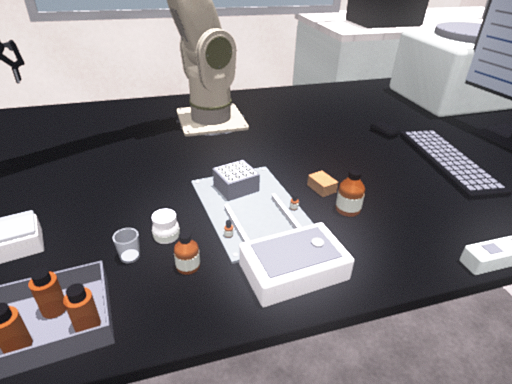

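View pics/side0.png

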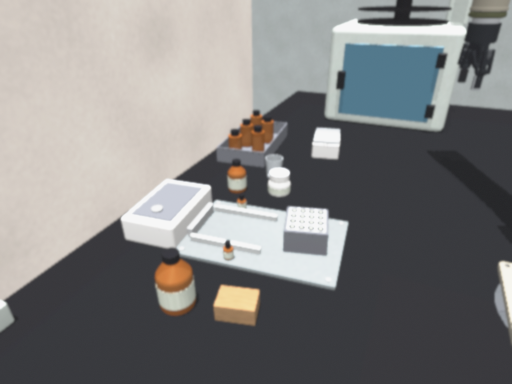

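View pics/wrist0.png

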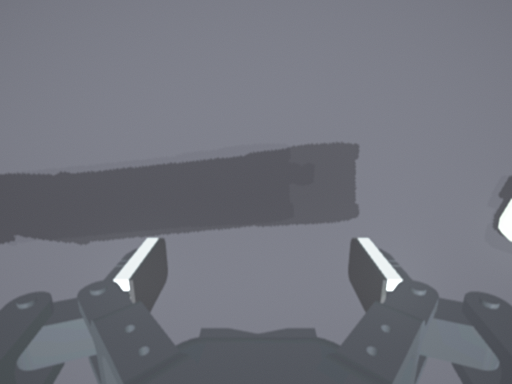

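Scene: the deck spans about (195–320, 170–250), the cassette is near (237,180) and the module near (295,262). The side view shows the same deck, with the cassette at (307,230). I'll enlarge both.

```bash
python3 - <<'E'
import cv2
a=cv2.imread('pics/scene0.png')[155:305,180:360]; cv2.imwrite('pics/sc0c.png',cv2.resize(a,None,fx=4,fy=4,interpolation=cv2.INTER_CUBIC))
a=cv2.imread('pics/side0.png')[170:290,120:360]; cv2.imwrite('pics/si0c.png',cv2.resize(a,None,fx=3.3333,fy=3.33333,interpolation=cv2.INTER_CUBIC))
E
```

```text
(no output)
```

View pics/sc0c.png

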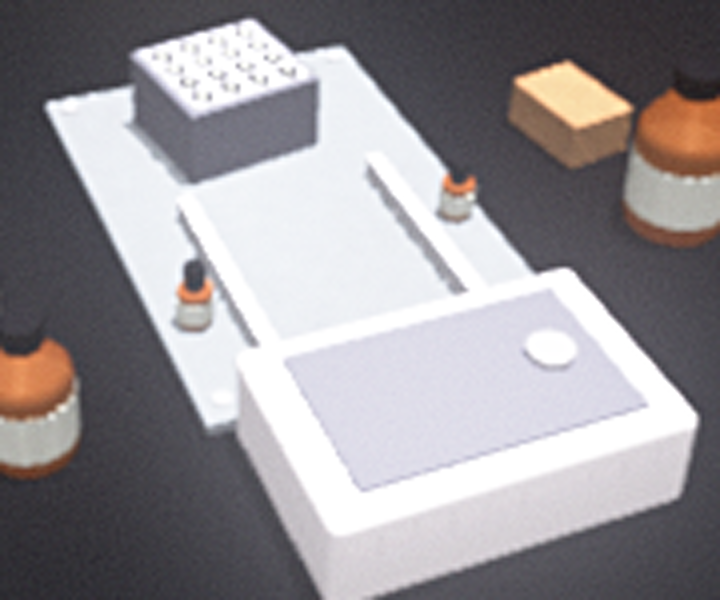

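View pics/si0c.png

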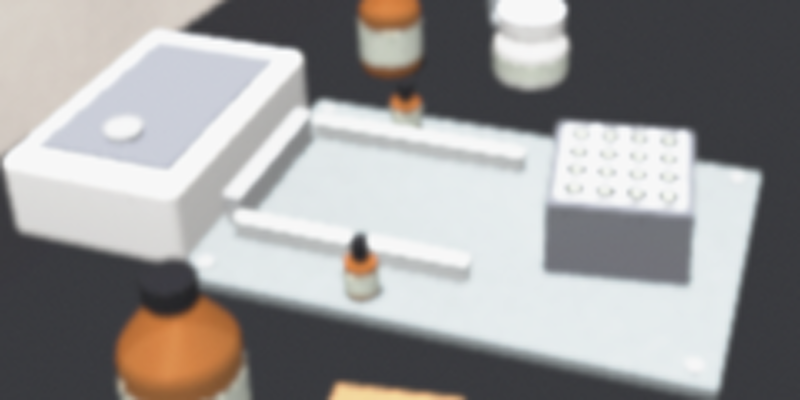

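```bash
cat > fit.py <<'E'
from h import *
from scipy.optimize import least_squares
ds=np.load('pics/scene0.npz'); di=np.load('pics/side0.npz')
def T(p,X):
    X=np.array(X,float);c,s=np.cos(p[2]),np.sin(p[2]);return np.c_[p[0]+c*X[:,0]-s*X[:,1],p[1]+s*X[:,0]+c*X[:,1],X[:,2]]
def fit(obs,p0):
    def r(p):return np.concatenate([(proj(d,T(p,[o[0] for o in L]))-np.array([o[1] for o in L])).ravel() for d,L in obs if L])
    q=least_squares(r,p0,loss='soft_l1'); print(np.round(q.x,4)); print(np.round(r(q.x).reshape(-1,2),1).tolist()); return q.x
S=lambda u,v:(180+(u+.5)/4-.5,155+(v+.5)/4-.5)
I=lambda u,v:(120+(u+.5)/3.3333-.5,170+(v+.5)/3.3333-.5)
if __name__=='__main__':
    dk=fit([(ds,[((-190,-114,10),S(47,105)),((-190,114,10),S(345,48)),((150,-114,10),S(208,428)),((-30,-65,26),S(186,200)),((-30,65,26),S(375,156)),((152,100,60),S(570,268)),((282,100,60),S(698,420)),((282,-100,60),S(325,537)),((152,-100,60),S(238,362))]),
     (di,[((-190,114,10),I(718,386)),((-190,-114,10),I(762,173)),((-30,65,26),I(469,258)),((-30,-65,26),I(524,151)),((152,100,60),I(180,192)),((282,100,60),I(6,160)),((282,-100,60),I(155,29)),((152,-100,60),I(305,52))])],[600,0,0])
    cs=fit([(ds,[((45,-48,65),S(195,125)),((45,48,65),S(318,78)),((-45,48,65),S(250,20)),((-45,-48,65),S(132,60)),((45,-48,10),S(200,181)),((45,48,10),S(317,141))]),
     (di,[((45,48,65),I(546,206)),((-45,48,65),I(692,213)),((-45,-48,65),I(694,128)),((45,-48,65),I(556,123)),((45,48,10),I(546,271)),((-45,48,10),I(690,281))])],[550,0,0])
    c,s=np.cos(dk[2]),np.sin(dk[2]);v=cs[:2]-dk[:2];print('cas in dock',c*v[0]+s*v[1],-s*v[0]+c*v[1],cs[2]-dk[2])
E
python3 fit.py
```

```text
[ 5.94877e+02 -8.37170e+00  9.92000e-02]
[[-0.5, -0.3], [-0.4, -0.3], [-0.6, -0.1], [-0.5, -0.8], [-0.4, -0.1], [-0.4, -0.4], [1.3, 0.3], [1.3, -0.6], [-1.8, -2.3], [-0.3, 0.6], [-0.2, -0.5], [-0.2, 0.1], [0.1, -0.1], [-1.9, 0.1], [-2.0, -0.6], [0.2, -0.5], [0.3, -0.5]]
[ 4.877297e+02 -2.900890e+01  2.929000e-01]
[[-0.0, -1.5], [1.0, -0.2], [-0.0, -0.2], [-1.2, -1.0], [-0.8, 2.3], [0.7, 1.4], [0.2, -1.2], [1.9, -0.3], [-0.8, 0.2], [-0.2, -0.7], [-0.6, 1.0], [0.1, 1.3]]
cas in dock -108.66479699344909 -9.920498727245347 0.19367324942294628
```

Fit result: the dock is at (594.9, −8.4) with yaw 0.099. The cassette in the dock frame is at (−109, −10) with yaw +0.194. I'll hover behind the cassette at height, with the jaws across the lane.

Call:
{"fn": "play_rows", "kwargs": {
  "moves": [
    {"tx": 0.02, "ty": 0.05, "tz": 0, "twist": -2, "grip": 0.055},
    {"tx": 0.04, "ty": 0.1, "tz": 0, "twist": -4, "grip": 0.055},
    {"tx": 0.06, "ty": 0.15, "tz": 0, "twist": -6, "grip": 0.055},
    {"tx": 0.08, "ty": 0.2, "tz": 0, "twist": -8, "grip": 0.055},
    {"tx": 0.1, "ty": 0.25, "tz": 0, "twist": -10, "grip": 0.055},
    {"tx": 0.12, "ty": 0.3, "tz": 0, "twist": -12, "grip": 0.055},
    {"tx": 0.14, "ty": 0.35, "tz": 0, "twist": -13.7, "grip": 0.055},
    {"tx": 0.155, "ty": 0.4, "tz": 0, "twist": -13.7, "grip": 0.055},
    {"tx": 0.17, "ty": 0.45, "tz": 0, "twist": -13.7, "grip": 0.055},
    {"tx": 0.185, "ty": 0.5, "tz": 0, "twist": -13.7, "grip": 0.055},
    {"tx": 0.195, "ty": 0.55, "tz": 0, "twist": -13.7, "grip": 0.055},
    {"tx": 0.195, "ty": 0.55, "tz": 0, "twist": -13.7, "grip": 0.055}
  ]
}}

```text
time: 1.65
eef_pos: [402.6, -36.3, 239.5]
tool_rot: [0.743, -0.669, 0.0, -0.0]
force: [-0.1, -0.8, 0.1]
width: 55.3
```

```bash
python3 - <<'E'
from h import *
o=bot.observe(); print(o['time'],o['eef_pos'],o['tool_rot'],o['width'],o['joint_pos'],o['force'])
d=snap('wrist','wrist1');print(-d['R'].T@d['t'])
E
```

```text
1.65 [402.56663395 -36.31562641 239.51894943] [ 7.43186206e-01 -6.69084584e-01  2.73236709e-04 -8.76441652e-05] 55.292183298809896 [ 0.69140622 -0.15502145 -0.63786109  1.96312599 -0.09524881  1.30397929
 -1.38151152] [-0.07697707 -0.84965739  0.06843922]
[470.26618849 -29.82976051 374.05149398]
```

View pics/wrist1.png

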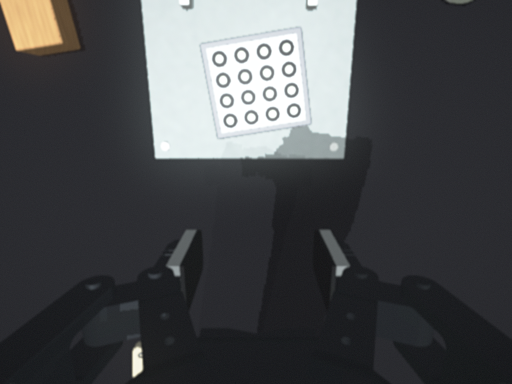

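The wrist view shows the cassette's top corners at about (201,43), (301,27), (311,124), (218,138). The deck's open edge runs along row 159 from column 154 to 345. I'll refit using these.

```bash
cat > w.py <<'E'
from fit import *
def cas_in(dk,cs):
    c,s=np.cos(dk[2]),np.sin(dk[2]);v=cs[:2]-dk[:2];print('cas in dock',np.round([c*v[0]+s*v[1],-s*v[0]+c*v[1],cs[2]-dk[2]],3))
E
python3 - <<'E'
from w import *
print(bot.observe()['eef_pos'])
d=np.load('pics/wrist1.npz')
dk=fit([(d,[((-190,114,10),(154,159)),((-190,-114,10),(345,159)),((-30,70,26),(180,7)),((-30,60,26),(191,7)),((-30,-60,26),(307,7)),((-30,-70,26),(318,7))])],[595,-8,.1])
cs=fit([(d,[((45,48,65),(201,43)),((45,-48,65),(301,27)),((-45,-48,65),(311,124)),((-45,48,65),(218,138))])],[488,-29,.29])
cas_in(dk,cs)
E
```

```text
[402.1865517  -38.62391807 239.32715848]
[ 5.913384e+02 -8.365900e+00  1.028000e-01]
[[1.2, 0.9], [-0.4, 1.3], [-0.4, -0.5], [-1.5, -0.4], [1.2, -0.1], [0.1, -0.1]]
[ 4.856059e+02 -2.833940e+01  2.551000e-01]
[[-2.0, -0.3], [1.3, -1.5], [1.3, 1.0], [-1.0, 1.5]]
cas in dock [-107.224   -9.015    0.152]
```

Call:
{"fn": "play_rows", "kwargs": {
  "moves": [
    {"tx": 0, "ty": 0, "tz": -0.03},
    {"tx": 0, "ty": 0, "tz": -0.06},
    {"tx": 0, "ty": 0, "tz": -0.09},
    {"tx": 0, "ty": 0, "tz": -0.12},
    {"tx": 0, "ty": 0, "tz": -0.15},
    {"tx": 0, "ty": 0, "tz": -0.175},
    {"tx": 0, "ty": 0, "tz": -0.19},
    {"tx": 0, "ty": 0, "tz": -0.2},
    {"tx": 0, "ty": 0, "tz": -0.2},
    {"tx": 0, "ty": 0, "tz": -0.2}
  ]
}}

```text
invalid input at $.moves[0]: expected keys tx, ty, tz, twist, grip
```

```bash
python3 - <<'E'
from h import *
o=bot.observe(); print(o['time'],o['eef_pos'],o['tool_rot'],o['width'],o['force'])
d=snap('wrist','wrist2');d=snap('side','side2')
a=d['color'][130:330,180:480,::-1];cv2.imwrite('pics/si2c.png',cv2.resize(a,None,fx=2.6,fy=2.6,interpolation=cv2.INTER_CUBIC))
E
```

```text
1.7 [402.1865517  -38.62391807 239.32715848] [ 7.42191047e-01 -6.70188307e-01  1.99461895e-04  2.07880607e-04] 55.10313757068984 [-0.95903372 -0.56435512  0.01165643]
```

View pics/wrist2.png

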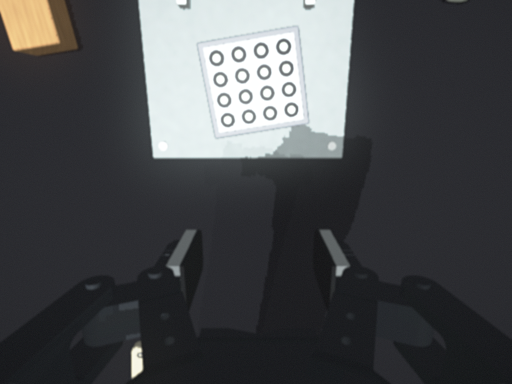

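View pics/si2c.png

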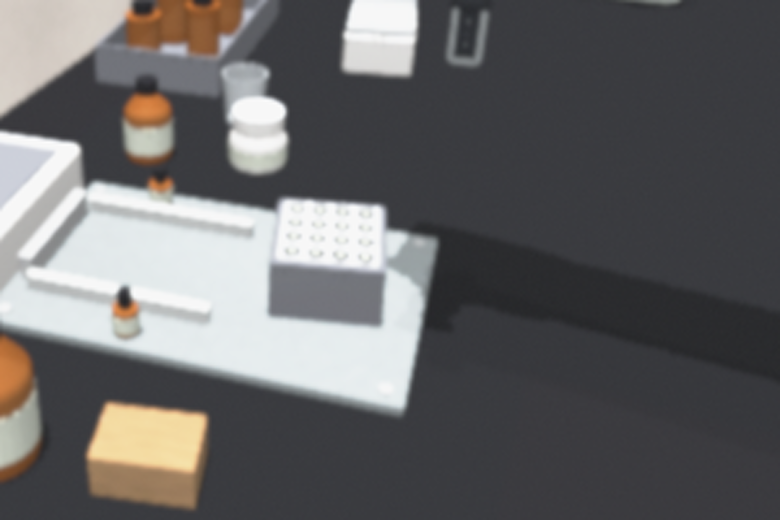

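The call was refused because every row needs all the keys, so nothing moved. The views are unchanged. I'll resend it with full rows.

Call:
{"fn": "play_rows", "kwargs": {
  "moves": [
    {"tx": 0, "ty": 0, "tz": -0.03, "twist": 0, "grip": 0.055},
    {"tx": 0, "ty": 0, "tz": -0.06, "twist": 0, "grip": 0.055},
    {"tx": 0, "ty": 0, "tz": -0.09, "twist": 0, "grip": 0.055},
    {"tx": 0, "ty": 0, "tz": -0.12, "twist": 0, "grip": 0.055},
    {"tx": 0, "ty": 0, "tz": -0.15, "twist": 0, "grip": 0.055},
    {"tx": 0, "ty": 0, "tz": -0.175, "twist": 0, "grip": 0.055},
    {"tx": 0, "ty": 0, "tz": -0.19, "twist": 0, "grip": 0.055},
    {"tx": 0, "ty": 0, "tz": -0.2, "twist": 0, "grip": 0.055},
    {"tx": 0, "ty": 0, "tz": -0.2, "twist": 0, "grip": 0.055},
    {"tx": 0, "ty": 0, "tz": -0.2, "twist": 0, "grip": 0.055}
  ]
}}

```text
time: 3.05
eef_pos: [402.7, -39.8, 39.9]
tool_rot: [0.741, -0.671, 0.0, -0.0]
force: [-0.4, -0.3, -0.2]
width: 55.1
```

```bash
python3 - <<'E'
from h import *
o=bot.observe(); print(o['time'],o['eef_pos'],o['tool_rot'],o['width'],o['force'])
d=snap('wrist','wrist3');d=snap('side','side3')
a=d['color'][130:330,180:480,::-1];cv2.imwrite('pics/si3c.png',cv2.resize(a,None,fx=2.6,fy=2.6,interpolation=cv2.INTER_CUBIC))
E
```

```text
3.05 [402.65061921 -39.82664513  39.94288577] [ 7.41100905e-01 -6.71393453e-01  4.94782479e-04 -1.85686720e-04] 55.11392254067145 [-0.41130638 -0.25366831 -0.22006191]
```

View pics/wrist3.png

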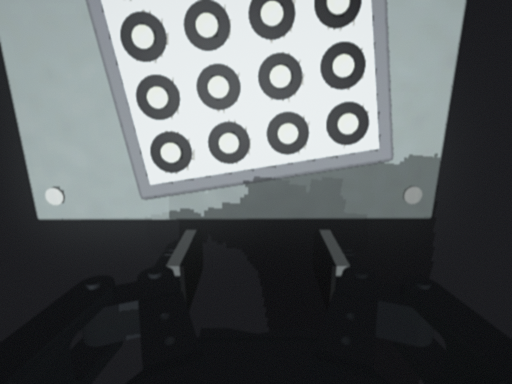

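View pics/si3c.png

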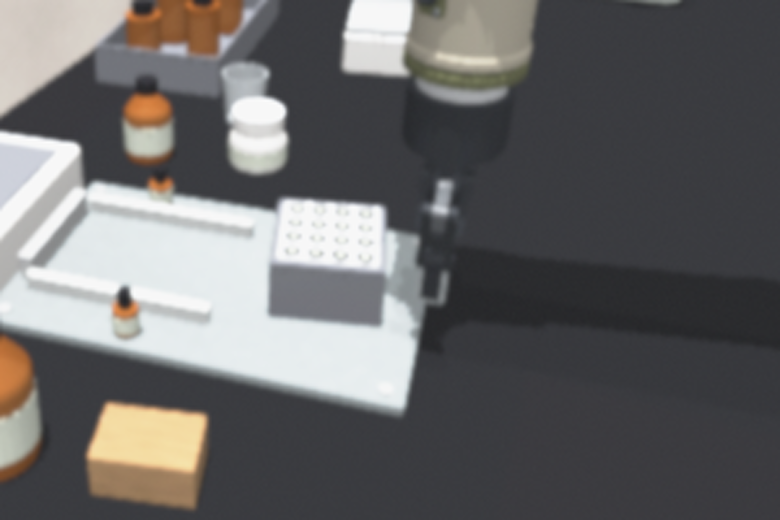

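The fingers stand behind the cassette, clear of it. Now a slow push along the lane direction.

Call:
{"fn": "play_rows", "kwargs": {
  "moves": [
    {"tx": 0.005, "ty": 0.0005, "tz": 0, "twist": 0, "grip": 0.055},
    {"tx": 0.01, "ty": 0.001, "tz": 0, "twist": 0, "grip": 0.055},
    {"tx": 0.015, "ty": 0.0015, "tz": 0, "twist": 0, "grip": 0.055},
    {"tx": 0.019, "ty": 0.002, "tz": 0, "twist": 0, "grip": 0.055},
    {"tx": 0.023, "ty": 0.0025, "tz": 0, "twist": 0, "grip": 0.055},
    {"tx": 0.027, "ty": 0.0028, "tz": 0, "twist": 0, "grip": 0.055},
    {"tx": 0.031, "ty": 0.0031, "tz": 0, "twist": 0, "grip": 0.055},
    {"tx": 0.035, "ty": 0.0035, "tz": 0, "twist": 0, "grip": 0.055},
    {"tx": 0.039, "ty": 0.004, "tz": 0, "twist": 0, "grip": 0.055},
    {"tx": 0.043, "ty": 0.0043, "tz": 0, "twist": 0, "grip": 0.055},
    {"tx": 0.046, "ty": 0.0046, "tz": 0, "twist": 0, "grip": 0.055},
    {"tx": 0.05, "ty": 0.005, "tz": 0, "twist": 0, "grip": 0.055}
  ]
}}

```text
time: 4.65
eef_pos: [452.3, -34.7, 39.3]
tool_rot: [0.741, -0.671, 0.0, 0.0]
force: [-1.0, -0.6, 1.0]
width: 55.1
```

```bash
cat > look.py <<'E'
from h import *
import sys
k=sys.argv[1]
o=bot.observe(); print(o['time'],o['eef_pos'],o['force'])
d=snap('wrist','wrist'+k);d=snap('side','side'+k);e=snap('scene','scene'+k)
a=d['color'][170:290,120:360,::-1];a=cv2.resize(a,None,fx=3.3333,fy=3.3333,interpolation=cv2.INTER_CUBIC);cv2.imwrite('pics/si%sc.png'%k,a)
a=e['color'][155:305,180:360,::-1];cv2.imwrite('pics/sc%sc.png'%k,cv2.resize(a,None,fx=4,fy=4,interpolation=cv2.INTER_CUBIC))
E
python3 look.py 4
```

```text
4.65 [452.30084716 -34.66715855  39.33385992] [-0.992027   -0.56305733  0.99156002]
```

View pics/wrist4.png

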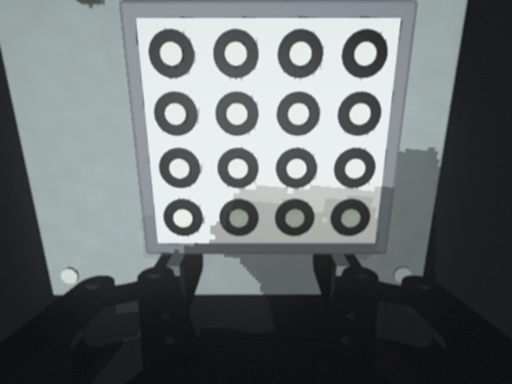

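View pics/sc4c.png

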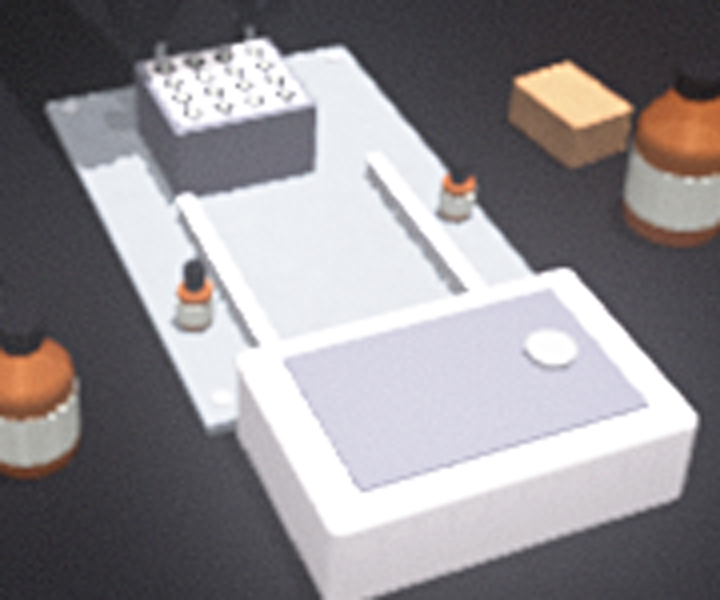

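View pics/si4c.png

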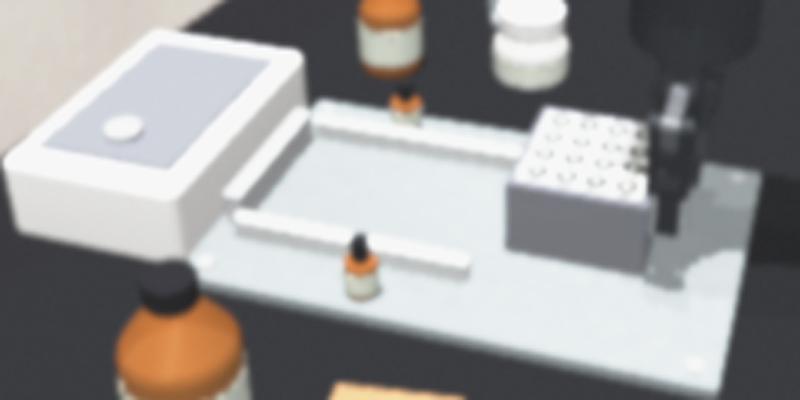

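Cassette now sits flush on both fingers. Measuring its lateral offset.

```bash
python3 - <<'E'
from w import *
d=np.load('pics/wrist4.npz')
for uv in((69,275),(403,275)): print(ray(d,uv,10))
for uv in((56,295),(435,295)): print('edge',ray(d,uv,10))
cs=fit([(d,[((45,48,65),(121,1)),((45,-48,65),(417,1)),((-45,-48,65),(386,253)),((-45,48,65),(147,252))])],[520,-20,.1])
for dk in([594.9,-8.4,.0992],[591.3,-8.4,.1028]):
  dk=np.array(dk);cas_in(dk,cs);cas_in(dk,np.array([452.3,-34.7,.1]))
cs=fit([(np.load('pics/scene4.npz'),[((45,-48,65),S(184,134)),((45,48,65),S(317,98)),((-45,48,65),S(265,38)),((-45,-48,65),S(134,72))]),(np.load('pics/side4.npz'),[((45,48,65),I(508,183)),((45,48,10),I(508,251)),((-45,48,10),I(646,270)),((45,-48,65),I(546,106))])],[520,-20,.1])
cas_in(np.array([594.9,-8.4,.0992]),cs)
E
```

```text
[408.6214615   74.86346572  10.        ]
[ 428.57805378 -126.11267372   10.        ]
edge [393.71709788  83.80584871  10.        ]
edge [ 416.82900158 -148.94575344   10.        ]
[ 5.062042e+02 -3.358520e+01  9.880000e-02]
[[-4.7, -0.5], [4.5, -0.5], [2.1, 5.1], [-2.0, 6.0]]
cas in dock [-90.754 -16.277  -0.   ]
cas in dock [-1.44504e+02 -1.20480e+01  1.00000e-03]
cas in dock [-8.7231e+01 -1.6320e+01 -4.0000e-03]
cas in dock [-1.40965e+02 -1.18970e+01 -3.00000e-03]
[ 5.082417e+02 -3.450990e+01  1.362000e-01]
[[-1.4, 0.2], [0.6, 1.2], [-0.3, -0.2], [-0.9, -1.8], [0.1, -0.3], [-0.3, 0.6], [0.4, 2.2], [-1.2, 0.2]]
cas in dock [-8.8818e+01 -1.7399e+01  3.7000e-02]
```

At y −16 the cassette's right edge would meet the right rail, so I'll first nudge it +y from its right side. That means backing off, rising, turning 90° and descending beside it.

Call:
{"fn": "play_rows", "kwargs": {
  "moves": [
    {"tx": -0.008, "ty": -0.001, "tz": 0, "twist": 0, "grip": 0.055},
    {"tx": -0.015, "ty": -0.0015, "tz": 0, "twist": 0, "grip": 0.05},
    {"tx": -0.015, "ty": -0.0015, "tz": 0.03, "twist": 0, "grip": 0.05},
    {"tx": -0.015, "ty": -0.0015, "tz": 0.07, "twist": 0, "grip": 0.05},
    {"tx": -0.005, "ty": -0.02, "tz": 0.085, "twist": 10, "grip": 0.05},
    {"tx": 0.01, "ty": -0.04, "tz": 0.085, "twist": 20, "grip": 0.05},
    {"tx": 0.025, "ty": -0.06, "tz": 0.085, "twist": 30, "grip": 0.05},
    {"tx": 0.04, "ty": -0.077, "tz": 0.085, "twist": 40, "grip": 0.05},
    {"tx": 0.055, "ty": -0.077, "tz": 0.085, "twist": 50, "grip": 0.05},
    {"tx": 0.063, "ty": -0.077, "tz": 0.085, "twist": 60, "grip": 0.05},
    {"tx": 0.063, "ty": -0.077, "tz": 0.085, "twist": 70, "grip": 0.05},
    {"tx": 0.063, "ty": -0.077, "tz": 0.085, "twist": 80, "grip": 0.05}
  ]
}}

```text
time: 6.3
eef_pos: [514.6, -111.7, 124.3]
tool_rot: [0.999, -0.035, -0.0, 0.0]
force: [0.4, 0.4, -0.1]
width: 50.0
```

Call:
{"fn": "play_rows", "kwargs": {
  "moves": [
    {"tx": 0, "ty": 0, "tz": 0, "twist": 10, "grip": 0.05},
    {"tx": 0, "ty": 0, "tz": 0, "twist": 10, "grip": 0.05},
    {"tx": 0, "ty": 0, "tz": 0, "twist": 10, "grip": 0.05}
  ]
}}

```text
time: 6.68
eef_pos: [514.9, -111.8, 124.3]
tool_rot: [0.999, 0.047, -0.0, 0.0]
force: [-0.2, -0.8, -0.6]
width: 50.0
```

```bash
python3 look.py 5; python3 -c "
from h import *;print(bot.observe()['tool_rot'],bot.observe()['joint_pos'])"
```

```text
6.675 [ 514.87297704 -111.81214814  124.33536777] [-0.21792542 -0.78776878 -0.63398725]
[9.98829225e-01 4.83752763e-02 7.01526150e-05 8.60683037e-05] [ 0.82180796  0.31657846 -0.79790589  1.82401461  0.25221132  1.10556834
  0.03110943]
```

View pics/sc5c.png

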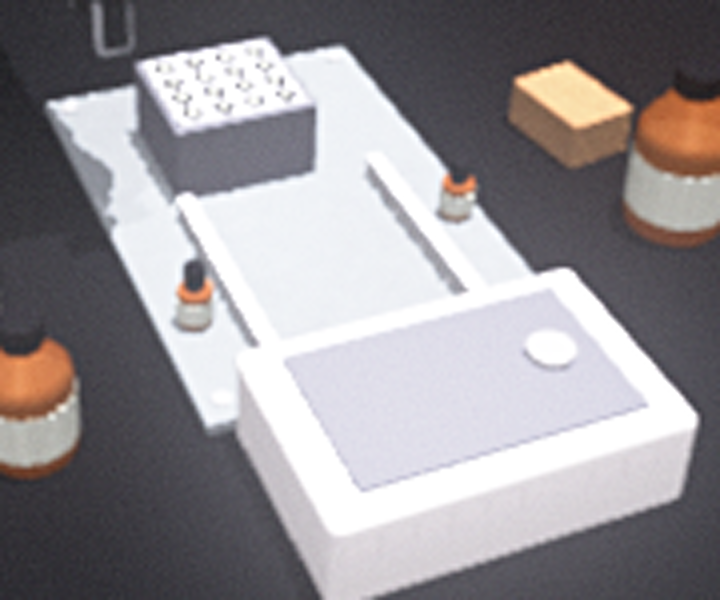

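View pics/wrist5.png

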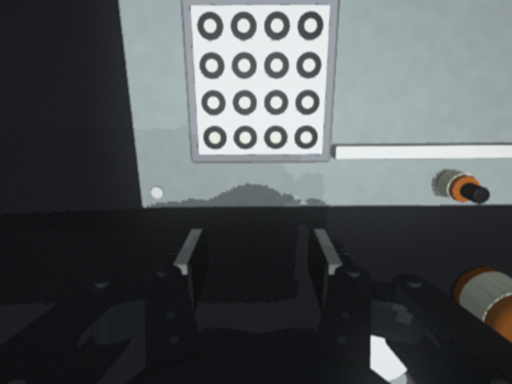

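View pics/si5c.png

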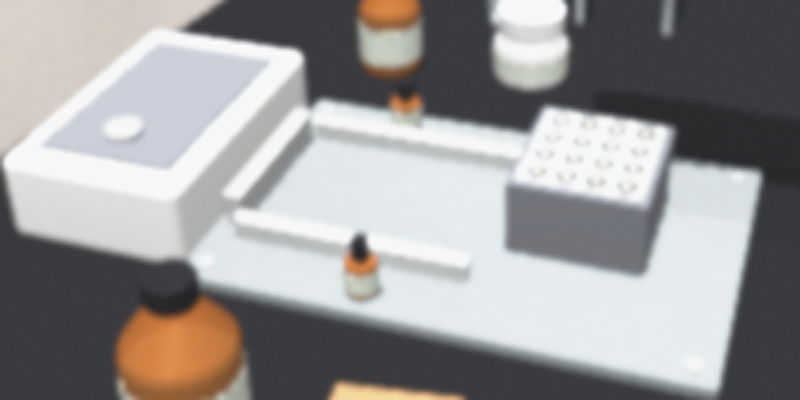

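The wrist view has the cassette at columns 183–338, rows 0–160, with the rail starting at (334,152) and the bottle at lower right (490,300). Before descending I'll locate the jar, bottle and beaker.

```bash
python3 - <<'E'
from w import *
d=np.load('pics/scene0.npz')
for n,uv in dict(jar=(166,240),bsmall=(187,270),beaker=(129,259)).items(): print(n,ray(d,uv,0)[:2])
d=np.load('pics/wrist5.npz')
print(ray(d,(473,185),10))
cs=fit([(d,[((-45,-48,65),(192,161)),((45,-48,65),(331,160)),((-45,48,65),(182,-1)),((45,48,65),(340,0))])],[506,-34,.1])
cas_in(np.array([594,-8.4,.1]),cs)
for uv in((334,145),(334,157),(512,145),(512,157)):print('rail',ray(d,uv,26))
print('bolt',ray(d,(156,193),11))
E
```

```text
jar [ 638.75264572 -232.31567717]
bsmall [ 745.4957653  -199.53077694]
beaker [ 679.96677141 -315.0368571 ]
[694.14167532 -93.45449462  10.        ]
[ 5.088166e+02 -3.569550e+01  9.720000e-02]
[[-0.4, 5.9], [0.1, 6.6], [-0.9, -0.5], [2.0, -2.0]]
cas in dock [-8.7483e+01 -1.8655e+01 -3.0000e-03]
rail [568.02029806 -69.50113434  26.        ]
rail [569.51760779 -78.60463021  26.        ]
rail [702.60639523 -56.6863879   26.        ]
rail [705.55822019 -65.65032952  26.        ]
bolt [ 428.8316027  -125.48416181   11.        ]
```

```bash
python3 - <<'E'
from w import *
d=np.load('pics/wrist5.npz')
R=lambda p:(lambda v:(np.cos(.1)*v[0]+np.sin(.1)*v[1],-np.sin(.1)*v[0]+np.cos(.1)*v[1]))(np.array(p[:2])-[594,-8.4])
for uv in((192,161),(331,160),(183,1),(338,0)):print('cas',np.round(R(ray(d,uv,65)),1))
for uv in((334,145),(334,157),(512,145),(512,157)):print('rail',np.round(R(ray(d,uv,26)),1))
for uv in((142,207),(400,206)):print('deckedge',np.round(R(ray(d,uv,10)),1))
a=d['color'][130:220,170:350,::-1];cv2.imwrite('pics/w5c.png',cv2.resize(a,None,fx=4,fy=4,interpolation=cv2.INTER_CUBIC))
E
```

```text
cas [-132.1  -62.7]
cas [-43.  -62.5]
cas [-131.4   28.2]
cas [-44.5  28.3]
rail [-31.9 -58.2]
rail [-31.4 -67.4]
rail [103.2 -58.9]
rail [105.3 -68.1]
deckedge [-189.6 -112.8]
deckedge [  32. -113.]
```

View pics/w5c.png

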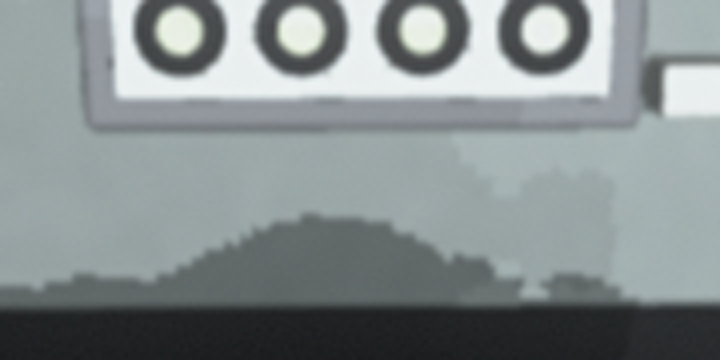

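Descend, then push +y by 36 mm (about 20 mm of that is free travel).

Call:
{"fn": "play_rows", "kwargs": {
  "moves": [
    {"tx": 0, "ty": 0, "tz": -0.025, "twist": 0, "grip": 0.05},
    {"tx": 0, "ty": 0, "tz": -0.05, "twist": 0, "grip": 0.05},
    {"tx": 0, "ty": 0, "tz": -0.075, "twist": 0, "grip": 0.05},
    {"tx": 0, "ty": 0, "tz": -0.085, "twist": 0, "grip": 0.05},
    {"tx": -0.0008, "ty": 0.008, "tz": -0.085, "twist": 0, "grip": 0.05},
    {"tx": -0.0016, "ty": 0.016, "tz": -0.085, "twist": 0, "grip": 0.05},
    {"tx": -0.002, "ty": 0.02, "tz": -0.085, "twist": 0, "grip": 0.05},
    {"tx": -0.0024, "ty": 0.024, "tz": -0.085, "twist": 0, "grip": 0.05},
    {"tx": -0.0028, "ty": 0.028, "tz": -0.085, "twist": 0, "grip": 0.05},
    {"tx": -0.0032, "ty": 0.032, "tz": -0.085, "twist": 0, "grip": 0.05},
    {"tx": -0.0036, "ty": 0.0358, "tz": -0.085, "twist": 0, "grip": 0.05},
    {"tx": -0.0036, "ty": 0.0358, "tz": -0.085, "twist": 0, "grip": 0.05}
  ]
}}

```text
time: 8.32
eef_pos: [511.4, -75.1, 39.2]
tool_rot: [0.999, 0.05, -0.0, -0.0]
force: [0.2, -0.1, 0.4]
width: 50.2
```

```bash
python3 look.py 6
```

```text
8.325 [511.37739176 -75.11801996  39.21317396] [ 0.18263962 -0.12129186  0.44294196]
```

View pics/wrist6.png

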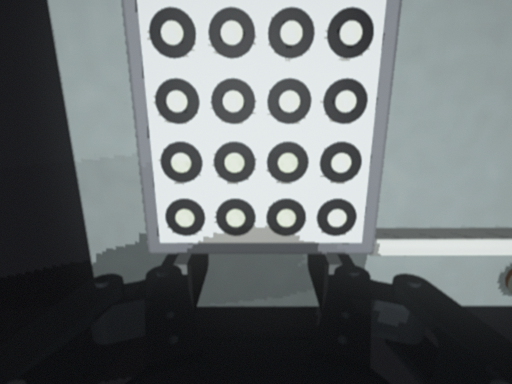

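View pics/sc6c.png

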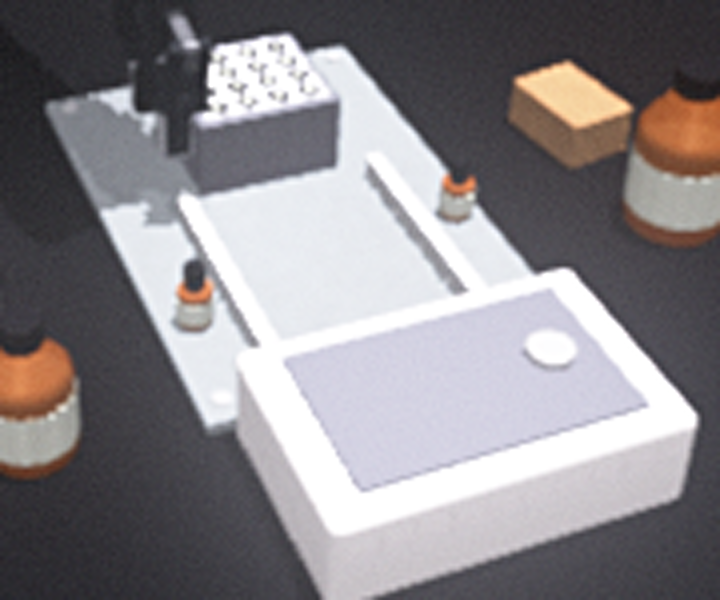

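The cassette moved over and stays square. I'll retreat, turn back and hover behind it to re-measure.

Call:
{"fn": "play_rows", "kwargs": {
  "moves": [
    {"tx": 0.0008, "ty": -0.008, "tz": 0, "twist": 0, "grip": 0.05},
    {"tx": 0.0015, "ty": -0.015, "tz": 0, "twist": 0, "grip": 0.055},
    {"tx": 0.0015, "ty": -0.015, "tz": 0.04, "twist": 0, "grip": 0.055},
    {"tx": 0.0015, "ty": -0.015, "tz": 0.085, "twist": 0, "grip": 0.055},
    {"tx": -0.01, "ty": 0, "tz": 0.085, "twist": -10, "grip": 0.055},
    {"tx": -0.02, "ty": 0.01, "tz": 0.085, "twist": -20, "grip": 0.055},
    {"tx": -0.03, "ty": 0.02, "tz": 0.085, "twist": -30, "grip": 0.055},
    {"tx": -0.04, "ty": 0.03, "tz": 0.085, "twist": -40, "grip": 0.055},
    {"tx": -0.05, "ty": 0.04, "tz": 0.085, "twist": -50, "grip": 0.055},
    {"tx": -0.06, "ty": 0.0515, "tz": 0.085, "twist": -60, "grip": 0.055},
    {"tx": -0.07, "ty": 0.0515, "tz": 0.085, "twist": -70, "grip": 0.055},
    {"tx": -0.0785, "ty": 0.0515, "tz": 0.085, "twist": -80, "grip": 0.055}
  ]
}}

```text
time: 9.98
eef_pos: [432.8, -24.7, 124.4]
tool_rot: [0.795, -0.607, 0.0, 0.0]
force: [0.2, 0.4, 0.1]
width: 54.7
```

Call:
{"fn": "play_rows", "kwargs": {
  "moves": [
    {"tx": 0, "ty": 0, "tz": 0, "twist": -10, "grip": 0.055},
    {"tx": 0, "ty": 0, "tz": 0, "twist": -10, "grip": 0.055},
    {"tx": 0, "ty": 0, "tz": 0, "twist": -10, "grip": 0.055}
  ]
}}

```text
time: 10.35
eef_pos: [433.2, -24.6, 124.4]
tool_rot: [0.742, -0.67, 0.0, -0.0]
force: [0.1, -0.4, 1.2]
width: 55.1
```

```bash
python3 look.py 7; python3 -c "
from h import *;print(bot.observe()['tool_rot'])"
```

```text
10.35 [433.15811189 -24.58925741 124.36175937] [ 0.14650951 -0.4320848   1.20325436]
[ 7.41747679e-01 -6.70679044e-01 -3.86548011e-05 -1.23330818e-05]
```

View pics/wrist7.png

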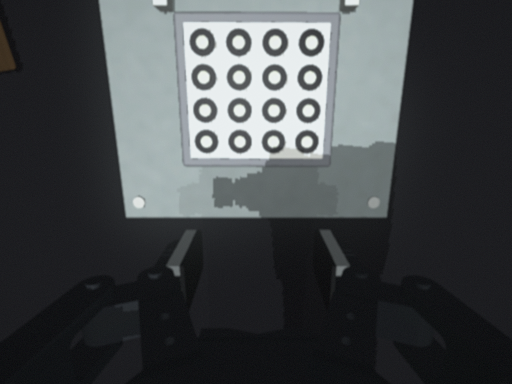

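Everything lines up at column 257: tool, deck, rails and cassette are symmetric about it, so the cassette is centred and square. Descend and push down the lane.

Call:
{"fn": "play_rows", "kwargs": {
  "moves": [
    {"tx": 0, "ty": 0, "tz": -0.03, "twist": 0, "grip": 0.055},
    {"tx": 0, "ty": 0, "tz": -0.06, "twist": 0, "grip": 0.055},
    {"tx": 0, "ty": 0, "tz": -0.08, "twist": 0, "grip": 0.055},
    {"tx": 0, "ty": 0, "tz": -0.085, "twist": 0, "grip": 0.055},
    {"tx": 0.006, "ty": 0.0006, "tz": -0.085, "twist": 0, "grip": 0.055},
    {"tx": 0.011, "ty": 0.0011, "tz": -0.085, "twist": 0, "grip": 0.055},
    {"tx": 0.015, "ty": 0.0015, "tz": -0.085, "twist": 0, "grip": 0.055},
    {"tx": 0.019, "ty": 0.0019, "tz": -0.085, "twist": 0, "grip": 0.055},
    {"tx": 0.023, "ty": 0.0023, "tz": -0.085, "twist": 0, "grip": 0.055},
    {"tx": 0.028, "ty": 0.0028, "tz": -0.085, "twist": 0, "grip": 0.055},
    {"tx": 0.033, "ty": 0.0033, "tz": -0.085, "twist": 0, "grip": 0.055},
    {"tx": 0.038, "ty": 0.0038, "tz": -0.085, "twist": 0, "grip": 0.055}
  ]
}}

```text
time: 12.0
eef_pos: [471.4, -20.6, 39.3]
tool_rot: [0.741, -0.671, 0.0, 0.0]
force: [-2.9, -1.1, 0.4]
width: 55.2
```

```bash
python3 look.py 8
```

```text
12.0 [471.36996526 -20.56962063  39.2859209 ] [-2.9376248  -1.08257719  0.3764781 ]
```

View pics/sc8c.png

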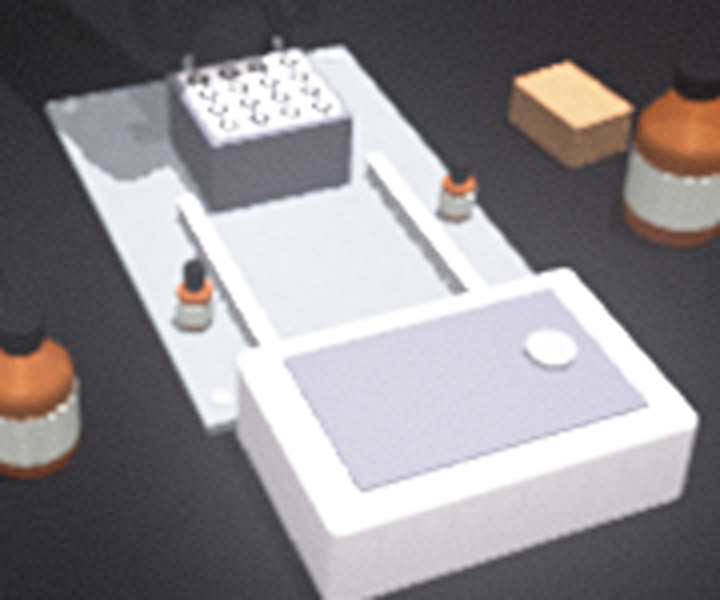

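View pics/wrist8.png

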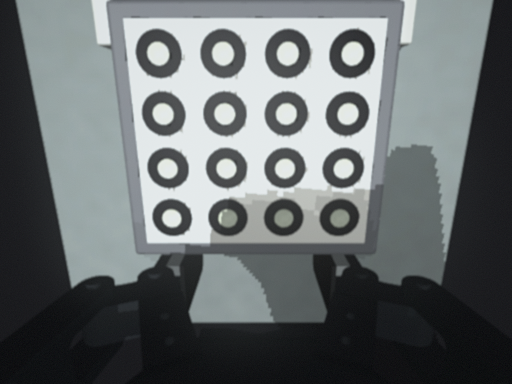

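The cassette is entering centred (tool and deck centre at column ≈257, the same gap on each side). Continue.

Call:
{"fn": "play_rows", "kwargs": {
  "moves": [
    {"tx": 0.005, "ty": 0.0005, "tz": 0, "twist": 0, "grip": 0.055},
    {"tx": 0.01, "ty": 0.001, "tz": 0, "twist": 0, "grip": 0.055},
    {"tx": 0.015, "ty": 0.0015, "tz": 0, "twist": 0, "grip": 0.055},
    {"tx": 0.02, "ty": 0.002, "tz": 0, "twist": 0, "grip": 0.055},
    {"tx": 0.025, "ty": 0.0025, "tz": 0, "twist": 0, "grip": 0.055},
    {"tx": 0.03, "ty": 0.003, "tz": 0, "twist": 0, "grip": 0.055},
    {"tx": 0.035, "ty": 0.0035, "tz": 0, "twist": 0, "grip": 0.055},
    {"tx": 0.04, "ty": 0.004, "tz": 0, "twist": 0, "grip": 0.055},
    {"tx": 0.045, "ty": 0.0045, "tz": 0, "twist": 0, "grip": 0.055},
    {"tx": 0.05, "ty": 0.005, "tz": 0, "twist": 0, "grip": 0.055},
    {"tx": 0.055, "ty": 0.0055, "tz": 0, "twist": 0, "grip": 0.055},
    {"tx": 0.06, "ty": 0.006, "tz": 0, "twist": 0, "grip": 0.055}
  ]
}}

```text
time: 13.65
eef_pos: [531.4, -14.6, 39.3]
tool_rot: [0.741, -0.671, 0.0, 0.0]
force: [-1.8, -0.3, -0.9]
width: 54.9
```

```bash
python3 look.py 9
```

```text
13.65 [531.40646759 -14.57051833  39.33872775] [-1.82674577 -0.26048775 -0.89421323]
```

View pics/sc9c.png

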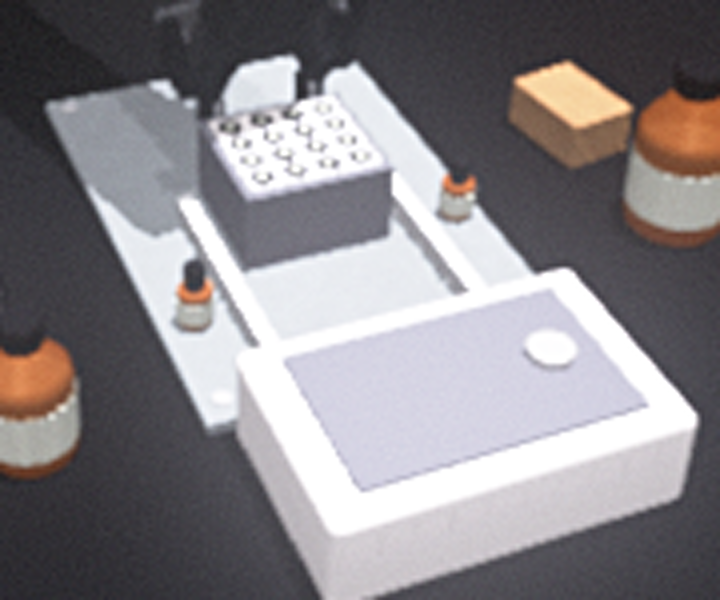

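View pics/wrist9.png

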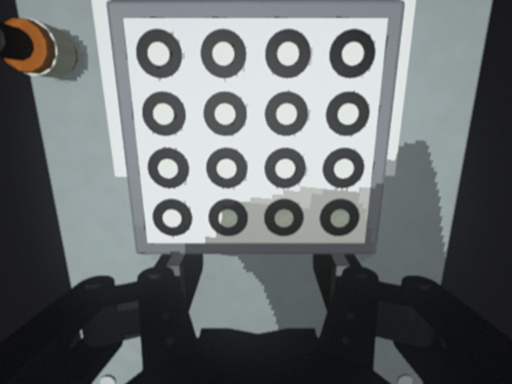

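The cassette is between the rails with a similar gap on each side. The vial at (30,45) is well outside. Continue 78 mm, then creep.

Call:
{"fn": "play_rows", "kwargs": {
  "moves": [
    {"tx": 0.006, "ty": 0.0006, "tz": 0, "twist": 0, "grip": 0.055},
    {"tx": 0.012, "ty": 0.0012, "tz": 0, "twist": 0, "grip": 0.055},
    {"tx": 0.019, "ty": 0.0019, "tz": 0, "twist": 0, "grip": 0.055},
    {"tx": 0.026, "ty": 0.0026, "tz": 0, "twist": 0, "grip": 0.055},
    {"tx": 0.033, "ty": 0.0033, "tz": 0, "twist": 0, "grip": 0.055},
    {"tx": 0.04, "ty": 0.004, "tz": 0, "twist": 0, "grip": 0.055},
    {"tx": 0.047, "ty": 0.0047, "tz": 0, "twist": 0, "grip": 0.055},
    {"tx": 0.054, "ty": 0.0054, "tz": 0, "twist": 0, "grip": 0.055},
    {"tx": 0.061, "ty": 0.0061, "tz": 0, "twist": 0, "grip": 0.055},
    {"tx": 0.067, "ty": 0.0067, "tz": 0, "twist": 0, "grip": 0.055},
    {"tx": 0.073, "ty": 0.0073, "tz": 0, "twist": 0, "grip": 0.055},
    {"tx": 0.078, "ty": 0.0078, "tz": 0, "twist": 0, "grip": 0.055}
  ]
}}

```text
time: 15.3
eef_pos: [609.4, -6.8, 39.3]
tool_rot: [0.741, -0.671, 0.0, 0.0]
force: [-3.8, -0.4, 2.3]
width: 54.9
```

```bash
python3 look.py 10
```

```text
15.3 [609.44085419  -6.78647343  39.33894758] [-3.79353876 -0.39785248  2.33572547]
```

View pics/si10c.png

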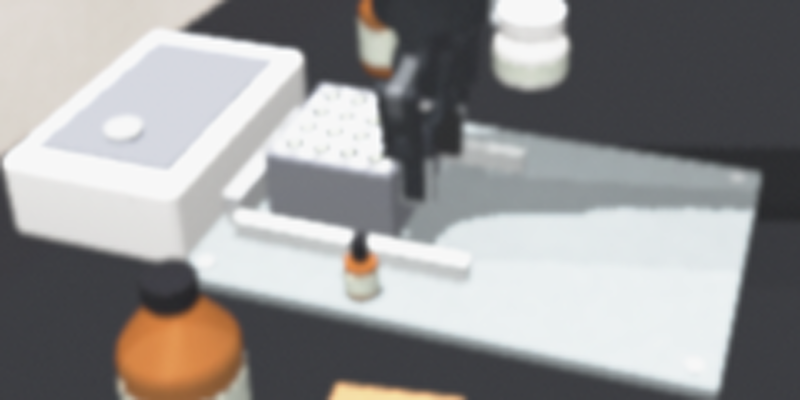

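View pics/wrist10.png

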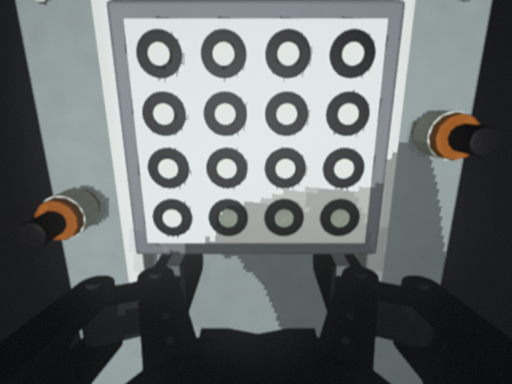

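About 13 mm remain. Creep to contact.

Call:
{"fn": "play_rows", "kwargs": {
  "moves": [
    {"tx": 0.002, "ty": 0.0002, "tz": 0, "twist": 0, "grip": 0.055},
    {"tx": 0.004, "ty": 0.0004, "tz": 0, "twist": 0, "grip": 0.055},
    {"tx": 0.006, "ty": 0.0006, "tz": 0, "twist": 0, "grip": 0.055},
    {"tx": 0.008, "ty": 0.0008, "tz": 0, "twist": 0, "grip": 0.055},
    {"tx": 0.009, "ty": 0.0009, "tz": 0, "twist": 0, "grip": 0.055},
    {"tx": 0.01, "ty": 0.001, "tz": 0, "twist": 0, "grip": 0.055},
    {"tx": 0.011, "ty": 0.0011, "tz": 0, "twist": 0, "grip": 0.055}
  ]
}}

```text
time: 16.32
eef_pos: [620.1, -5.7, 39.3]
tool_rot: [0.741, -0.671, 0.0, 0.0]
force: [-2.8, 0.8, 1.2]
width: 55.0
```

Call:
{"fn": "play_rows", "kwargs": {
  "moves": [
    {"tx": 0.001, "ty": 0.0001, "tz": 0, "twist": 0, "grip": 0.055}
  ]
}}

```text
time: 16.45
eef_pos: [621.1, -5.6, 39.3]
tool_rot: [0.741, -0.671, 0.0, 0.0]
force: [-2.9, 0.1, 0.5]
width: 54.9
```

Call:
{"fn": "play_rows", "kwargs": {
  "moves": [
    {"tx": 0.001, "ty": 0.0001, "tz": 0, "twist": 0, "grip": 0.055}
  ]
}}

```text
time: 16.58
eef_pos: [622.1, -5.5, 39.4]
tool_rot: [0.741, -0.671, 0.0, 0.0]
force: [-2.9, 0.3, 1.5]
width: 55.0
```

Call:
{"fn": "play_rows", "kwargs": {
  "moves": [
    {"tx": 0.001, "ty": 0.0001, "tz": 0, "twist": 0, "grip": 0.055}
  ]
}}

```text
time: 16.7
eef_pos: [623.1, -5.4, 39.3]
tool_rot: [0.741, -0.671, 0.0, 0.0]
force: [-2.9, 0.0, 1.7]
width: 55.0
```

Call:
{"fn": "play_rows", "kwargs": {
  "moves": [
    {"tx": 0.001, "ty": 0.0001, "tz": 0, "twist": 0, "grip": 0.055}
  ]
}}

```text
time: 16.82
eef_pos: [623.4, -5.4, 39.3]
tool_rot: [0.741, -0.671, -0.0, 0.001]
force: [-9.9, 0.1, 7.2]
width: 55.1
```

Call:
{"fn": "play_rows", "kwargs": {
  "moves": [
    {"tx": 0.0007, "ty": 0.0001, "tz": 0, "twist": 0, "grip": 0.055}
  ]
}}

```text
time: 16.95
eef_pos: [623.4, -5.4, 39.1]
tool_rot: [0.741, -0.671, -0.001, 0.001]
force: [-12.4, -1.0, 8.9]
width: 55.0
```

The force rose from 3 to 12 N at TCP x 623, where I expected the stop (≈623). Back off straight, then rise.

Call:
{"fn": "play_rows", "kwargs": {
  "moves": [
    {"tx": -0.002, "ty": -0.0002, "tz": 0, "twist": 0, "grip": 0.055},
    {"tx": -0.008, "ty": -0.0008, "tz": 0, "twist": 0, "grip": 0.055},
    {"tx": -0.02, "ty": -0.002, "tz": 0, "twist": 0, "grip": 0.055},
    {"tx": -0.025, "ty": -0.0025, "tz": 0.02, "twist": 0, "grip": 0.055},
    {"tx": -0.04, "ty": -0.004, "tz": 0.05, "twist": 0, "grip": 0.055},
    {"tx": -0.06, "ty": -0.006, "tz": 0.09, "twist": 0, "grip": 0.055},
    {"tx": -0.07, "ty": -0.007, "tz": 0.13, "twist": 0, "grip": 0.055},
    {"tx": -0.07, "ty": -0.007, "tz": 0.16, "twist": 0, "grip": 0.055},
    {"tx": -0.07, "ty": -0.007, "tz": 0.16, "twist": 0, "grip": 0.055},
    {"tx": -0.07, "ty": -0.007, "tz": 0.16, "twist": 0, "grip": 0.055}
  ]
}}

```text
time: 18.2
eef_pos: [554.5, -12.3, 199.6]
tool_rot: [0.741, -0.671, 0.0, 0.0]
force: [0.7, 0.1, -0.9]
width: 54.8
```

```bash
python3 look.py 11
```

```text
18.2 [554.49481449 -12.25351086 199.61397362] [ 0.69449215  0.06007131 -0.91721369]
```

View pics/wrist11.png

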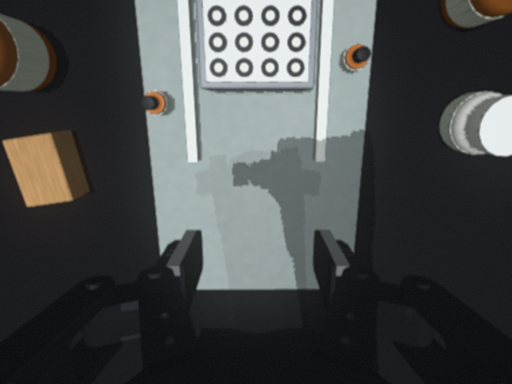

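View pics/si11c.png

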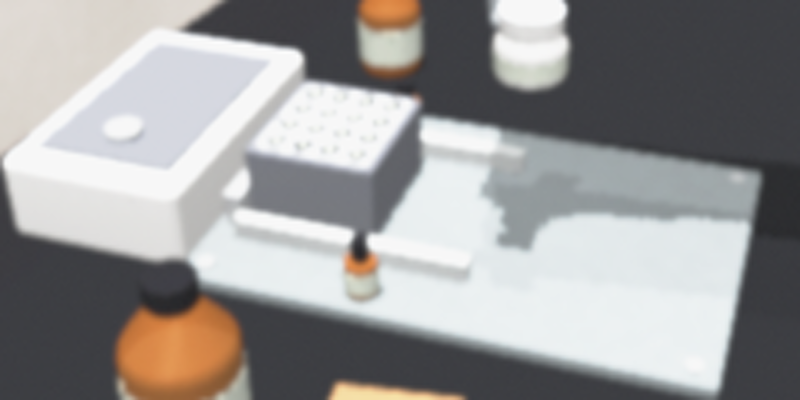

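View pics/sc11c.png

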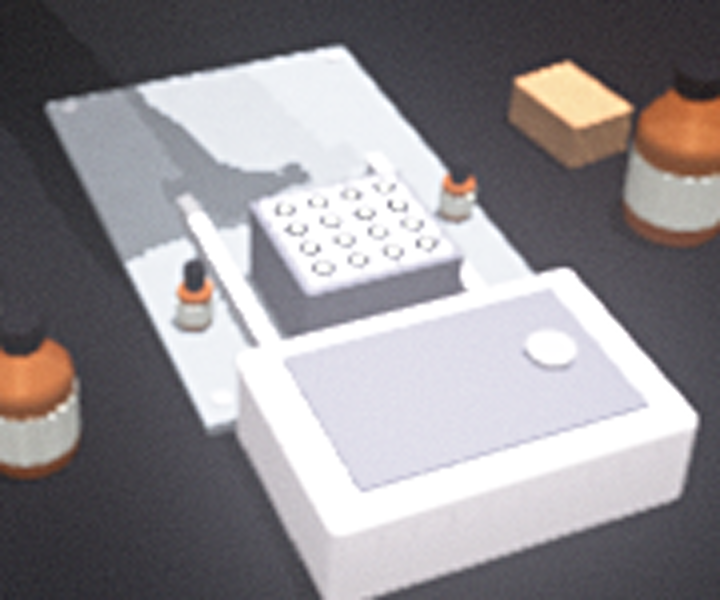

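The wrist view shows the cassette between the rails, its rear edge level at row 87 across columns 203–314. All bystanders are standing. Numeric check next.

```bash
python3 - <<'E'
from w import *
d=np.load('pics/wrist11.npz')
for n,uv,z in(('rearL',(202,88),65),('rearR',(315,87),65),('railLend',(194,162),26),('railRend',(320,162),26),('deckL',(162,290),10),('deckR',(351,290),10)):
    v=ray(d,uv,z)[:2]-[594,-8.4];print(n,np.round([np.cos(.1)*v[0]+np.sin(.1)*v[1],-np.sin(.1)*v[0]+np.cos(.1)*v[1]],1))
cs=fit([(np.load('pics/scene11.npz'),[((45,-48,65),S(299,293)),((45,48,65),S(463,250)),((-45,48,65),S(393,180)),((-45,-48,65),S(250,210))]),(np.load('pics/side11.npz'),[((45,48,65),I(248,152)),((-45,48,65),I(377,168)),((-45,-48,65),I(421,97)),((45,-48,65),I(312,82)),((-45,48,10),I(374,231))])],[680,0,.1])
cas_in(np.array([594.9,-8.4,.0992]),cs)
a=d['color'][0:200,140:380,::-1];cv2.imwrite('pics/w11c.png',cv2.resize(a,None,fx=3,fy=3,interpolation=cv2.INTER_CUBIC))
E
```

```text
rearL [39.6 45.7]
rearR [ 40.3 -48.7]
railLend [-30.6  64.2]
railRend [-30.7 -64.4]
deckL [-191.2  115.5]
deckR [-191.5 -114. ]
[ 6.784584e+02 -3.110100e+00  1.051000e-01]
[[0.9, 0.9], [-0.2, 1.6], [-0.0, -2.6], [-1.7, -1.7], [-0.4, -1.5], [-0.6, 0.5], [1.1, 0.1], [-1.7, -0.9], [1.3, 2.7]]
cas in dock [ 8.3672e+01 -3.0110e+00  6.0000e-03]
```

View pics/w11c.png

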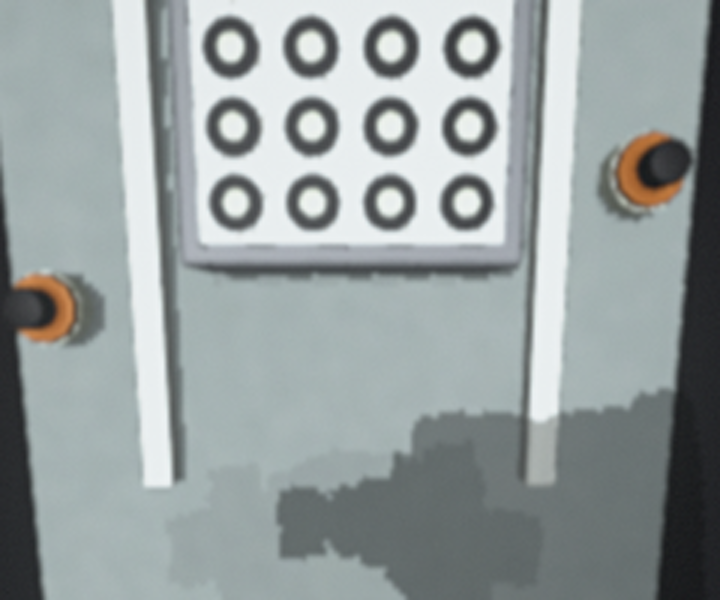

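```bash
python3 -c "
from plant import bot
o=bot.observe();print(o['force'],abs(o['qd']).max());print(bot.hand_in())"
```

```text
[ 0.01443525 -0.45371616  0.04000798] 0.004915012706652663
the job is handed in; nothing more can be done
None
```

I pushed the cassette down the lane until it met the end stop, and handed the job in at about 18 s. No verdict is reported.

1. **Squaring up:** I pushed the cassette's rear face with both fingers until it was square to the lane. It then sat 16 mm right of the centre line, where it would have hit the right rail.
2. **Centring:** I nudged it about 16 mm to the left, with both fingers on its right side.
3. **Final push:** I pushed it down the lane with the fingertips above rail height. I stopped when the force rose from 3 N to 12 N, at the arm position where I expected the stop. Then I backed off and rose to about 200 mm.

**Last checks:**

| Check | Wrist camera | Scene and side cameras |
|---|---|---|
| Cassette x (target 81 to 88 mm) | about 85 mm | 83.7 mm |
| Cassette y (limit ±12 mm) | about -1.5 mm | -3.0 mm |
| Yaw (limit 0.05 rad) | under 0.01 rad | 0.006 rad |

- **Camera disagreement:** the two readings differ by about 1.5 mm, which is within the calibration error.
- **Clear of everything:** the force on the tool was about zero, the arm was at rest, and every bystander in view stood where it started. I compared bystanders by eye, and the beaker was not in the last close-ups.
- **Rail contact:** I judged the rails clear from the pictures and the 3 to 4 N wrist force during the push. I could not measure rail contact directly.

One move call was refused for missing keys. Nothing moved, and I sent it again.

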